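# Check the travel of a trolley brake lever

## Task

Check the red brake lever of the trolley handle: with the outside of your fingers push it firmly in towards its bar until it stops short of the bar, and keep it there for two seconds without forcing it. Then ease it slowly all the way out again with your fingers still against it, not letting it snap back, and take your hand away. Only push the lever from its outer side, do not pinch it or touch the bars, and leave the yellow lever and everything else on the bench alone.

Things in the scene. Friction and masses are not known exactly. Their poses are not given: they have to be found in the camera images.
- red_stand: the fixed bench stand that carries the trolley push handle with the red lever. Origin under the middle of the stand, on the bench; its x axis points level from the lever towards and square to the bar, its y axis runs along the bar, z up. Base plate 110 x 210 mm, 14 mm thick. The lever is on the -x side of the bar, so it is pressed towards +x. Nothing on the stand is higher than 145 mm above the bench.
- red_bar (a point): the horizontal push bar of that handle, 180 mm long, 28 mm thick with a black 32 mm grip sleeve; this point is its middle, 120 mm above the bench, its y axis along the bar
- red_lining (a point): the black lining, 4 x 110 x 16 mm, on the side of the red lever that faces the bar; this point lies at the middle of its face. It must not be touched (that would be pinching the lever)
- red_lever (a joint): swing of the red hand lever about its upright pivot: 0 = fully out, resting; grows as it is pressed towards the bar; 0.34 rad = hard against its stop, where it stands parallel to the bar with 25 mm still clear between them. It springs back out when let go: pressing at the press point takes about 3 N to start and about 9 N at the stop
- red_press (a point): the press point on the outer face (away from the bar) of the red lever, 110 mm from the pivot, 120 mm above the bench; moves with the lever, about 37 mm over the full stroke. Its x axis is level, square to the blade, in the pressing direction (towards the bar); y along the blade; z up. Below the blade some 90 mm is free down to the base plate
- red_pivot (a point): the pivot axis of the red lever, at mid height of the blade, 120 mm above the bench, at the +y end of the bar in the stand's axes. The lever is a red upright blade 10 mm thick, 22 mm high, its tip about 155 mm from the pivot, towards -y of the stand and, at rest, out from the bar
- yellow_stand: the fixed bench stand that carries the trolley push handle with the yellow lever. Origin under the middle of the stand, on the bench; its x axis points level from the lever towards and square to the bar, its y axis runs along the bar, z up. Base plate 110 x 210 mm, 14 mm thick. The lever is on the -x side of the bar, so it is pressed towards +x. Nothing on the stand is higher than 145 mm above the bench.
- yellow_bar (a point): the horizontal push bar of that handle, 180 mm long, 28 mm thick with a black 32 mm grip sleeve; this point is its middle, 120 mm above the bench, its y axis along the bar
- yellow_lining (a point): the black lining, 4 x 110 x 16 mm, on the side of the yellow lever that faces the bar; this point lies at the middle of its face. It must not be touched (that would be pinching the lever)
- yellow_lever (a joint): swing of the yellow hand lever about its upright pivot: 0 = fully out, resting; grows as it is pressed towards the bar; 0.34 rad = hard against its stop, where it stands parallel to the bar with 25 mm still clear between them. It springs back out when let go: pressing at the press point takes about 3 N to start and about 9 N at the stop
- yellow_press (a point): the press point on the outer face (away from the bar) of the yellow lever, 110 mm from the pivot, 120 mm above the bench; moves with the lever, about 37 mm over the full stroke. Its x axis is level, square to the blade, in the pressing direction (towards the bar); y along the blade; z up. Below the blade some 90 mm is free down to the base plate
- yellow_pivot (a point): the pivot axis of the yellow lever, at mid height of the blade, 120 mm above the bench, at the -y end of the bar in the stand's axes. The lever is a yellow upright blade 10 mm thick, 22 mm high, its tip about 155 mm from the pivot, towards +y of the stand and, at rest, out from the bar
- caster: bystander: a spare swivel caster, black 72 mm wheel in a steel fork, standing in a small wooden cradle, 95 mm tall, origin under its centre
- screwdriver: bystander: a blue-handled screwdriver lying on the bench
- tape_roll: bystander: an empty tape core lying flat, 90 mm across, 30 mm tall
- drawer_bin: bystander: a yellow plastic drawer, 130 x 75 x 50 mm, standing loose
- carton: bystander: a closed cardboard carton, 120 x 90 x 70 mm
- cleaner: bystander: a blue bottle, 60 mm across, 160 mm tall
- screw_jar: bystander: a small white jar, 64 mm across, 80 mm tall

How it is judged:
On the way, in this order (a step that is already met when the one before it is completed fails the run):
1. the red lever is pressed hard in against its stop by the fingers and kept there (1.5 s) (value of joint red_lever above 0.315 rad and contact force between the fingers and red_lever above 4 N), for 1.5 s.
2. the red lever is back out (value of joint red_lever below 0.03 rad), for 0.2 s.
At the end, for the whole second after the job is handed in: Both levers rest fully out (within 0.03 rad) and nothing touches the red lever, after the red one was kept at its stop (above 0.315 rad) by the fingers for at least 1.5 s and eased out slower than 2 rad/s (value of joint each of red_lever, yellow_lever below 0.03 rad and contact force between anything else and red_lever below 0.5 N).
It fails at once if the red lever is pinched or pulled: its bar-facing side is touched (contact force between any of the fingers, the arm and red_lever_c0 above 1 N).
It fails at once if a push bar is touched or the yellow lever is moved (value of joint yellow_lever above 0.04 rad or contact force between any of the fingers, the arm and red_stand_c0 above 2 N or contact force between any of the fingers, the arm and red_stand_c1 above 2 N or contact force between any of the fingers, the arm and yellow_stand_c0 above 2 N or contact force between any of the fingers, the arm and yellow_stand_c1 above 2 N).
It fails at once if the red lever is forced: pushed with more than 50 N (contact force between any of the fingers, the arm and red_lever above 50 N).
It fails at once if the red lever snaps back (faster than 2 rad/s) instead of being eased out (velocity of joint red_lever below -2 rad/s).
It fails at once if a bystander is moved by more than 15 mm or lifted (distance of any of caster, screwdriver, tape_roll, drawer_bin, carton, cleaner, screw_jar from where it was at the start of the episode above 0.015 m).
It also fails if it takes over 43 s, if anything falls off the work surface, if the arm or the gripper's body presses on something with over 40 N, if the wrist force passes 120 N, or if a joint passes its speed limit or range.

## Robot

A 6-joint arm with a two-finger parallel gripper is mounted at the origin on the work surface. World frame = base frame: x ahead of the robot, y to its left, z up, the work surface at z = 0. Lengths are in m, angles in rad, forces in N, time in s.
With the tool pointing down it reaches from about 0.225 to 0.875 m from the base axis. Payload 3.4 kg.
Tool frame: the origin (TCP) lies on the centre line of the jaws, within the pads' length; the fingertips stand 19 mm ahead of it and the grasp point (between the pads) is the TCP (nose_length is the distance from the TCP to the fingertips, in m); z points along the fingers, y is the direction in which the jaws open and shut (so a half turn about z gives the same grasp; the last joint's range is limited). The gripper opens to 85 mm and grips with 20 to 120 N. Pads are 22 mm wide; open, the fingers measure 114 mm over their backs; the gripper's body (76 mm by 85 mm) begins 54 mm behind the grasp point. The pads swing forward as they close: fully open they stand 13 mm farther back than shut.
Start: joints at [1.119, 0.276, 1.505, -0, 1.361, -0.121], TCP at [0.187, 0.544, 0.25] pointing down, gripper open.
Joint ranges: [-2.89, 2.89], [-0.75, 2.08], [0.22, 2.7], [-1.18, 4.32], [0.11, 2.71], [-2.7, 2.7]. Speed limits (rad/s): [2.57, 2.57, 3.14, 3.14, 3.14, 3.14].

## Interface

Orientations are given as a unit quaternion [w, x, y, z].
In Python, from rig import * gives the robot as it stands.
- The arm moves only by the shell command python3 -m jog 'ROWS' [OPENING] [FORCE]. ROWS is JSON, one flat list of numbers, 6 for each row, row after row: the shift along the tool's x, y, z in mm, then the turn, a rotation vector about the tool's x, y, z in degrees. In form: [tx, ty, tz, wx, wy, wz, tx, ty, tz, wx, wy, wz, ...]. A call has 1 to 10 rows; each row is the pose to reach, as a shift and turn from the pose commanded when the call began, along the tool's axes at that moment; what a row does not reach only later rows make up. A row lasts 1/8 s, in which the tool goes at most 62.5 mm and 10.7 degrees, less where a joint would pass 70% of its speed; a pose out of reach is approached as far as the arm can. A call with a gripper value outside its range is refused whole. OPENING is the closure, from 0 (fully open) to 1 (shut), set as the call begins (- or left out, the last holds). The fingers move at their own pace and stop on an object; FORCE is the grip in N (left out, the last holds). Time passes only in rows, so rows that repeat a pose let the fingers close. It gives the time, the measured TCP pose, the force and the opening at its end, in the units of the state.
- get_state(): the state, without advancing time (a new reading comes with each control period).
- get_image(name): name is "side" or "top" or "wrist"; returns a dict with "frame" (400x640x3 uint8, red, green, blue), "camera_matrix" (3x3 intrinsics, pixels), "rvec" (rotation vector, rad) and "tvec" (3), from world to camera coordinates, as OpenCV has them. Camera axes: x right, y down, z forward; pixel columns grow to the right and rows downward; lengths in m; the calibration is good to about 2 mm. A picture is of the moment at which its call begins. There is no depth.
- sign_off(): hands the job in, once; it reports no verdict.
The state is a dict: "clock": time; "qpos": joint angles; "qd": joint speeds; "effort": joint torques, N m; "position": TCP position; "ee_rot": TCP orientation; "contact_force": force on the tool from outside, world axes, zero at the start; "moment": the same for the moment, N m; "width": finger opening in m.
Only numpy, scipy, OpenCV 4.12 (cv2) and the standard library are available. Lean on these libraries where they do the work, as an engineer would, in place of code of your own. Each camera call takes 0.05 s, during which the arm holds its last target.

## Working session

There is one attempt and no reset: what is moved stays moved. The work goes in short steps, Python scripts to look and compute and a shell command to move; the robot and the scene stay as the last step left them, time stands still between calls to the robot, and variables do not carry over. Pictures are saved under pics/ and viewed, and the job is handed in when it is done.

```bash
ls; mkdir -p pics; python3 - <<'E'
from rig import *
import cv2
print(get_state())
for n in("side","top","wrist"):
    d=get_image(n);cv2.imwrite(f"pics/{n}0.png",d["frame"][:,:,::-1]);print(n,d["camera_matrix"].tolist(),d["rvec"],d["tvec"])
E
```

```text
pics
{'clock': 0.0, 'qpos': array([ 1.11899464e+00,  2.76598195e-01,  1.50614855e+00, -2.03873768e-05,
        1.36066532e+00, -1.21006191e-01]), 'qd': array([-8.24137338e-04, -1.43057608e-04,  7.22970211e-04, -5.32169175e-04,
        6.68544175e-05, -8.43667412e-04]), 'effort': array([-1.06584008e-03, -4.16776764e+01, -2.45800102e+01, -6.18447648e-04,
        1.09559525e-02,  1.01079780e-05]), 'position': array([0.18655684, 0.54337651, 0.24943169]), 'ee_rot': array([-2.47435300e-04,  1.64642492e-01,  9.86352889e-01, -8.75468556e-04]), 'contact_force': array([-0.56694919, -0.19979701, -0.31359108]), 'moment': array([ 0.00735851, -0.03284645, -0.01292131]), 'width': 0.08531053195168928}
side [[370.2377113820848, 0.0, 312.6953134841633], [0.0, 370.2377113820848, 202.3052490265333], [0.0, 0.0, 1.0]] [ 2.46334278 -0.37730646  0.13545868] [-0.5318822   0.17883212  1.28931422]
top [[398.41106408244303, 0.0, 322.16982834062543], [0.0, 398.41106408244303, 195.19598358661491], [0.0, 0.0, 1.0]] [ 2.18748136 -2.13626184  0.14599937] [-0.01325982  0.57759397  1.17855955]
wrist [[290.6074966286711, 0.0, 321.3680993002952], [0.0, 290.6074966286711, 201.35496069993562], [0.0, 0.0, 1.0]] [-2.37151729 -1.69449586 -0.22622203] [-0.57371413 -0.03473754  0.3785131 ]
```

View pics/side0.png

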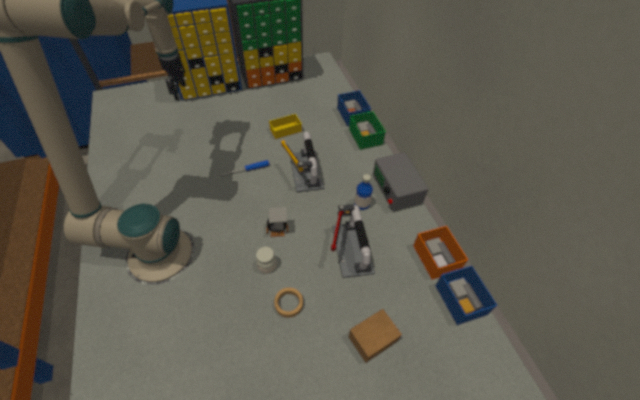

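View pics/top0.png

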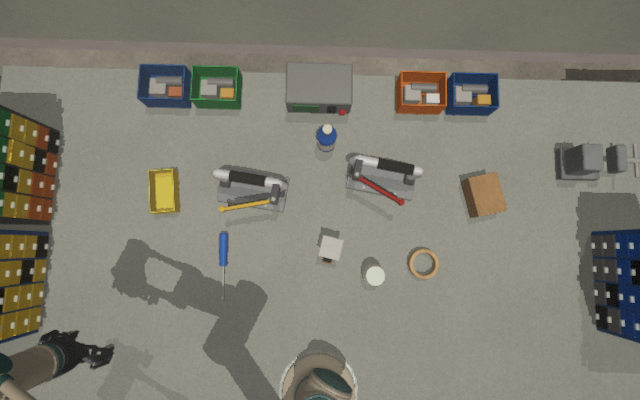

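View pics/wrist0.png

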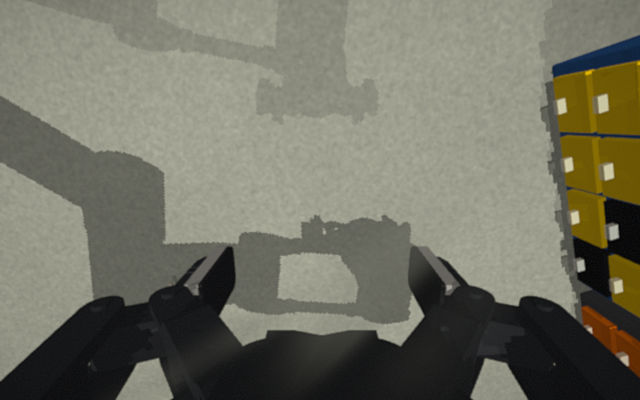

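The top view shows the red lever from about (358,178) at the pivot to (403,203) at the tip, with its bar above it from (352,160) to (422,172). Next I measure it with a colour mask and cast rays onto the blade height.

```bash
cat > h.py <<'E'
from rig import *
import cv2,numpy as np
def ray(d,u,v,z):
    R,_=cv2.Rodrigues(np.array(d["rvec"],float));t=np.array(d["tvec"],float).ravel()
    c=-R.T@t; r=R.T@np.linalg.inv(d["camera_matrix"])@np.array([u,v,1.]); return c+r*(z-c[2])/r[2]
def proj(d,p): return cv2.projectPoints(np.array(p,float).reshape(-1,1,3),np.array(d["rvec"],float),np.array(d["tvec"],float),np.array(d["camera_matrix"]),None)[0].reshape(-1,2)
E
python3 - <<'E'
from h import *
d=get_image("top");f=d["frame"].astype(int)
m=((f[...,0]>90)&(f[...,1]<60)&(f[...,2]<70)).astype(np.uint8);m[:140]=0;m[230:]=0;m[:,:335]=0;m[:,430:]=0
ys,xs=np.nonzero(m);print(len(xs),xs.min(),xs.max(),ys.min(),ys.max())
c=max(cv2.findContours(m,0,1)[0],key=cv2.contourArea);r=cv2.minAreaRect(c);b=cv2.boxPoints(r);print(r)
for p in b: print(p,ray(d,*p,.131),ray(d,*p,.109))
k=((f.max(2)<50)).astype(np.uint8);k[:150]=0;k[180:]=0;k[:,:365]=0;k[:,430:]=0
c=max(cv2.findContours(k,0,1)[0],key=cv2.contourArea);r=cv2.minAreaRect(c);print("sleeve",r)
for p in cv2.boxPoints(r): print(p,ray(d,*p,.13))
im=d["frame"][140:220,335:435,::-1].copy();im=cv2.resize(im,None,fx=7,fy=7,interpolation=cv2.INTER_CUBIC);cv2.imwrite("pics/t1.png",im)
d=get_image("side");im=cv2.resize(d["frame"][190:285,310:390,::-1],None,fx=6,fy=6,interpolation=cv2.INTER_CUBIC);cv2.imwrite("pics/s1.png",im)
E
```

```text
155 359 403 178 204
((381.0858459472656, 189.86050415039062), (49.00311279296875, 5.3064866065979), 31.607501983642578)
[358.82834 179.27896] [ 0.61369846 -0.10123057  0.131     ] [ 0.61740062 -0.10346097  0.109     ]
[361.60947 174.75964] [ 0.62684786 -0.10895807  0.131     ] [ 0.6308106  -0.11134161  0.109     ]
[403.34335 200.44205] [ 0.55657604 -0.22714548  0.131     ] [ 0.55914619 -0.23187116  0.109     ]
[400.56223 204.96136] [ 0.54362135 -0.21929319  0.131     ] [ 0.54593478 -0.22386327  0.109     ]
sleeve ((383.0, 168.0), (0.0, 0.0), 0.0)
[383. 168.] [ 0.64802633 -0.16967112  0.13      ]
[383. 168.] [ 0.64802633 -0.16967112  0.13      ]
[383. 168.] [ 0.64802633 -0.16967112  0.13      ]
[383. 168.] [ 0.64802633 -0.16967112  0.13      ]
```

View pics/t1.png

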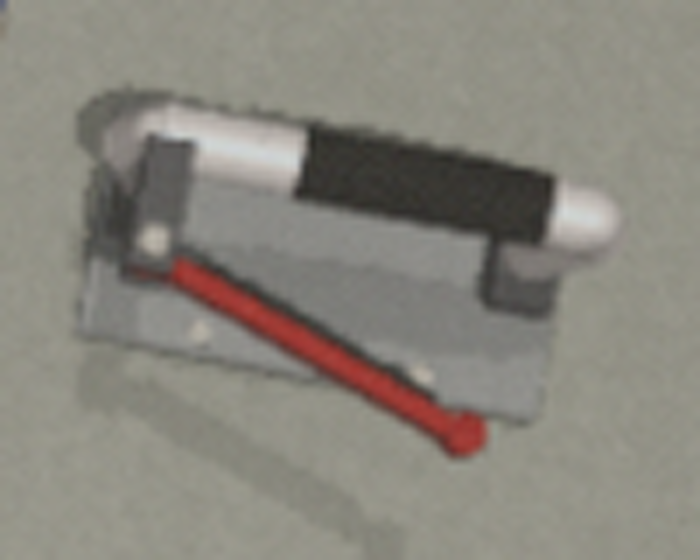

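View pics/s1.png

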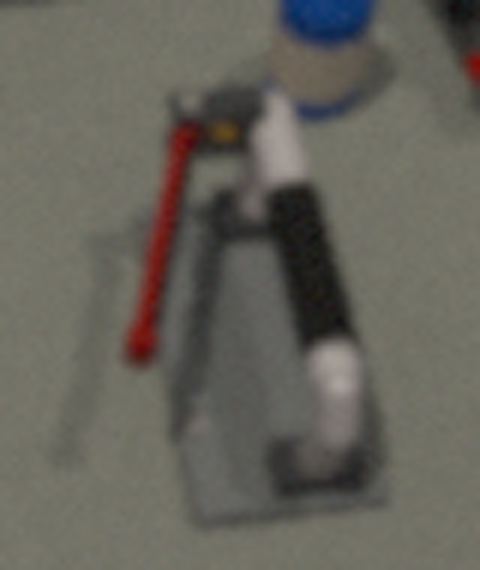

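```bash
python3 - <<'E'
from h import *
d=get_image("top")
def P(x,y,z): return ray(d,x/7+335-.43,y/7+140-.43,z)
print("pivot",P(153,238,.14)); print("tip",P(465,433,.131))
for p in [(165,275),(440,445),(300,358)]: print("outer",p,P(*p,.131))
for p in [(185,262),(320,336),(440,408)]: print("inner",p,P(*p,.131))
a=P(305,160,.12);b=P(552,208,.12);print("sleeve ends",a,b, np.linalg.norm(a-b),np.degrees(np.arctan2(*(b-a)[:2])))
print("plate corners",[P(*p,.014) for p in [(78,338),(530,422),(553,250)]])
# others
for n,(u,v,z) in dict(jar=(374,276,.08),tape=(423,264,.03),caster=(330,248,.095),carton=(484,194,.07),bottle=(327,131,.16)).items(): print(n,ray(d,u,v,z))
s=get_image("side")
# side: tip
def S(x,y,z): return ray(s,x/6+310-.42,y/6+190-.42,z)
print("side tip",S(140,345,.120),"pivot end",S(185,135,.12))
E
```

```text
pivot [ 0.62824937 -0.09338381  0.14      ]
tip [ 0.55363021 -0.22053665  0.131     ]
outer (165, 275) [ 0.61486142 -0.09927382  0.131     ]
outer (440, 445) [ 0.54854379 -0.21047982  0.131     ]
outer (300, 358) [ 0.58238318 -0.15404411  0.131     ]
inner (185, 262) [ 0.62038277 -0.10729745  0.131     ]
inner (320, 336) [ 0.59152716 -0.16206151  0.131     ]
inner (440, 408) [ 0.56349177 -0.21048754  0.131     ]
sleeve ends [ 0.66592662 -0.15726644  0.12      ] [ 0.64848146 -0.25869847  0.12      ] 0.10292128969894809 -170.24124754833622
plate corners [array([ 0.60532029, -0.0725317 ,  0.014     ]), array([ 0.57260367, -0.27390202,  0.014     ]), array([ 0.65033944, -0.28457074,  0.014     ])]
jar [ 0.34230025 -0.15320877  0.08      ]
tape [ 0.37739347 -0.30764453  0.03      ]
caster [ 0.41913853 -0.02485703  0.095     ]
carton [ 0.58885867 -0.48104237  0.07      ]
bottle [ 0.74310557 -0.00778919  0.16      ]
side tip [ 0.5547154  -0.21987732  0.12      ] pivot end [ 0.62448567 -0.09839795  0.12      ]
```

The pivot comes out at about (0.628,-0.094) and the knob at (0.554,-0.221). They are 147 mm apart, and the blade stands about 20° off the bar, both as expected. I will push with the sides of the shut fingers along tool -x. First I work out the shifts.

```bash
cat >> h.py <<'E'
from scipy.spatial.transform import Rotation as Ro
def R(): 
    q=get_state()["ee_rot"]; return Ro.from_quat([q[1],q[2],q[3],q[0]])
def shift(p): 
    s=get_state(); return np.round(R().inv().apply(np.array(p)-s["position"])*1000,1)
E
python3 - <<'E'
from h import *
print(R().as_matrix().round(3))
th=np.radians(160);T=np.array([[np.cos(th),np.sin(th),0],[np.sin(th),-np.cos(th),0],[0,0,-1]]).T
T=np.array([[np.cos(th),np.sin(th),0],[np.sin(th),-np.cos(th),0],[0,0,-1]])
print(np.degrees((R().inv()*Ro.from_matrix(T)).as_rotvec()))
print(shift([.515,-.157,.25]),shift([.515,-.157,.112]))
d=get_image("wrist");Q=cv2.Rodrigues(d["rvec"])[0];print("cam in tool",shift(-Q.T@d["tvec"]))
E
```

```text
[[-0.946  0.325 -0.   ]
 [ 0.325  0.946 -0.   ]
 [ 0.    -0.    -1.   ]]
[-0.02173793 -0.00306373  1.04690189]
[-5.381e+02 -5.561e+02  3.000e-01] [-538.1 -556.1  138.3]
cam in tool [  66.8   -0.6 -123.8]
```

```bash
python3 -m jog '[-40,-41,0,0,0,1, -80,-82,0,0,0,1, -120,-124,0,0,0,1, -160,-165,0,0,0,1, -200,-207,0,0,0,1, -240,-248,0,0,0,1, -280,-289,0,0,0,1, -320,-331,0,0,0,1, -360,-372,0,0,0,1, -400,-413,0,0,0,1]' 1 40; python3 -c "
from h import *
print(shift([.515,-.157,.25]),R().as_matrix().round(3),get_state()['width'])"
```

```text
clock: 1.65
position: [0.4316, 0.0215, 0.2507]
ee_rot: [0.001, 0.173, 0.985, 0.0]
contact_force: [0.0, -0.0, -0.0]
width: 0.0001
[-139.4 -139.3    0.7] [[-0.94   0.342  0.001]
 [ 0.342  0.94   0.   ]
 [-0.001  0.001 -1.   ]] 0.0001478015199560832
```

```bash
python3 -m jog '[-40,-40,0,0,0,0, -80,-80,0,0,0,0, -120,-120,0,0,0,0, -139,-139,0,0,0,0, -139,-139,40,0,0,0, -139,-139,80,0,0,0, -139,-139,115,0,0,0, -139,-139,138,0,0,0, -139,-139,138,0,0,0]'; python3 - <<'E'
from h import *
print(get_state()['contact_force'])
for n in("top","side","wrist"):
    d=get_image(n);f=d["frame"]
    if n=="top":f=cv2.resize(f[120:240,320:450],None,fx=5,fy=5,interpolation=2)
    if n=="side":f=cv2.resize(f[170:290,270:400],None,fx=5,fy=5,interpolation=2)
    cv2.imwrite(f"pics/{n}2.png",f[:,:,::-1])
E
```

```text
clock: 2.78
position: [0.5126, -0.1535, 0.1107]
ee_rot: [-0.002, 0.173, 0.985, 0.001]
contact_force: [0.7, -0.3, 0.8]
width: 0.0001
[ 0.71980666 -0.33005148  0.7831768 ]
```

View pics/side2.png

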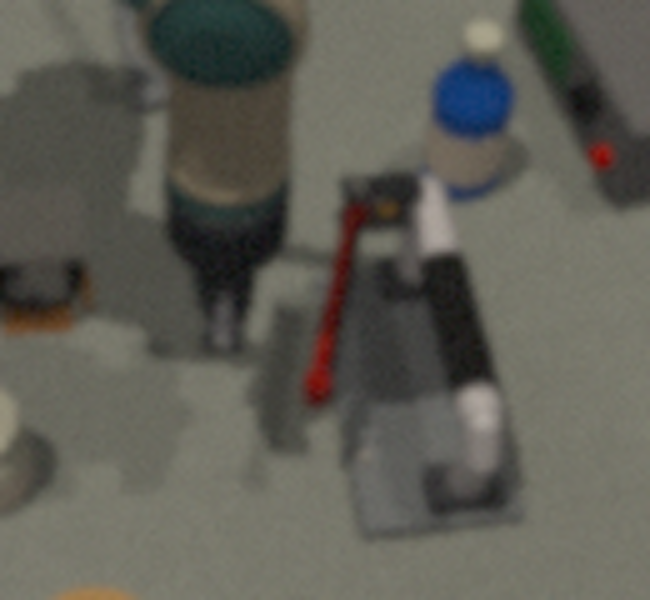

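View pics/top2.png

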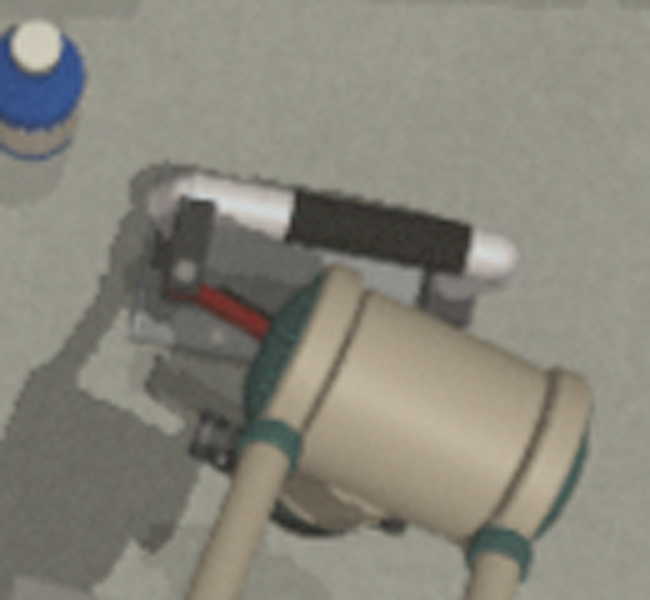

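View pics/wrist2.png

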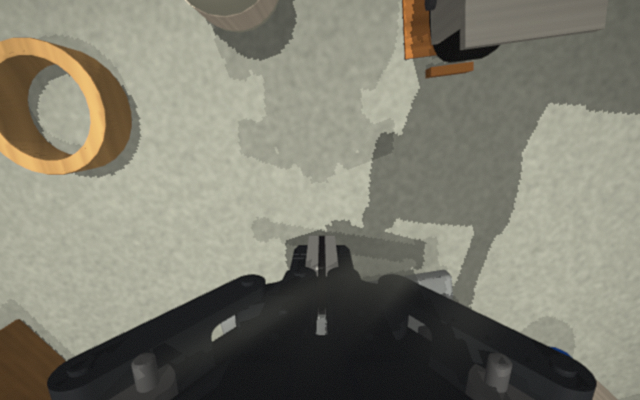

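The side view shows the shut fingers outside the blade, at (225,345) against the lever at (330,330), with the tips clearly below it. Nothing is touching. Next I line up sideways and approach along tool -x.

```bash
python3 -m jog '[-10,-13,0,0,0,0, -20,-13,0,0,0,0, -30,-13,0,0,0,0, -38,-13,0,0,0,0, -42,-13,0,0,0,0, -42,-13,0,0,0,0, -42,-13,0,0,0,0]'; python3 -m jog '[-2,0,0,0,0,0, -4,0,0,0,0,0, -4,0,0,0,0,0,-4,0,0,0,0,0]';python3 -m jog '[-2,0,0,0,0,0, -4,0,0,0,0,0, -4,0,0,0,0,0,-4,0,0,0,0,0]'
```

```text
clock: 3.8
position: [0.5489, -0.181, 0.1121]
ee_rot: [-0.0, 0.173, 0.985, 0.0]
contact_force: [0.3, -0.3, 0.1]
width: 0.0003
clock: 4.3
position: [0.5529, -0.1827, 0.1123]
ee_rot: [-0.0, 0.173, 0.985, 0.0]
contact_force: [-0.6, -0.3, 0.5]
width: 0.0002
clock: 4.8
position: [0.556, -0.184, 0.1121]
ee_rot: [-0.001, 0.173, 0.985, 0.0]
contact_force: [-4.3, 0.3, 0.7]
width: 0.0
```

Contact came where predicted, at TCP x≈0.555 with about 4 N. Now I press in.

```bash
python3 -m jog '[-3,0,0,0,0,0, -6,0,0,0,0,0, -9,0,0,0,0,0,-12,0,0,0,0,0,-15,0,0,0,0,0,-18,0,0,0,0,0,-20,0,0,0,0,0,-20,0,0,0,0,0,-20,0,0,0,0,0]';python3 -m jog '[-2,0,0,0,0,0,-4,0,0,0,0,0,-6,0,0,0,0,0,-8,0,0,0,0,0,-10,0,0,0,0,0,-10,0,0,0,0,0,-10,0,0,0,0,0]'
python3 - <<'E'
from h import *
print(get_state()['contact_force'])
for n in("top","side"):
    d=get_image(n);f=d["frame"]
    if n=="top":f=cv2.resize(f[120:240,320:450],None,fx=5,fy=5,interpolation=2)
    if n=="side":f=cv2.resize(f[170:290,270:400],None,fx=5,fy=5,interpolation=2)
    cv2.imwrite(f"pics/{n}3.png",f[:,:,::-1])
E
```

```text
clock: 5.92
position: [0.5737, -0.1912, 0.1118]
ee_rot: [-0.002, 0.173, 0.985, -0.0]
contact_force: [-8.0, -0.7, 1.6]
width: -0.0001
clock: 6.8
position: [0.5824, -0.1944, 0.1118]
ee_rot: [-0.003, 0.173, 0.985, -0.0]
contact_force: [-9.9, -1.0, 2.2]
width: 0.0001
[-9.88936479 -0.98055599  2.21005744]
```

View pics/side3.png

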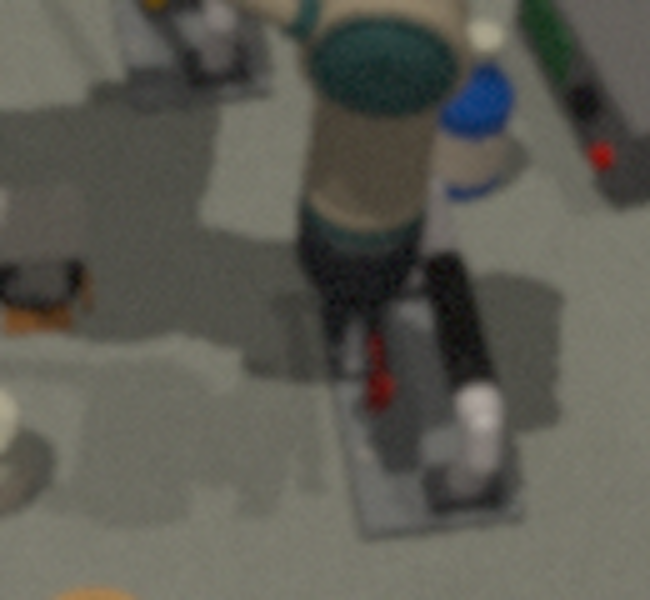

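View pics/top3.png

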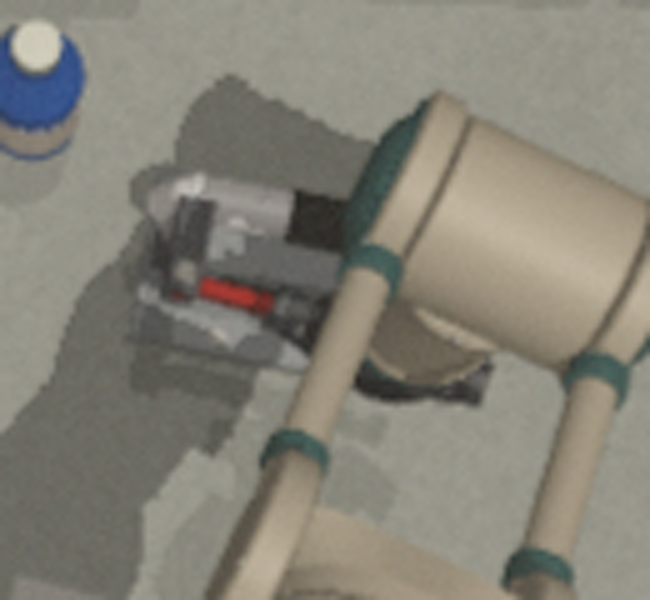

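The fingers sit on the outer side at (350,345), and the lever has swung most of the way in with clear space to the bar. I go on in small steps and watch for the force to jump.

```bash
python3 -m jog '[-2,0,0,0,0,0,-4,0,0,0,0,0,-4,0,0,0,0,0]';python3 -m jog '[-2,0,0,0,0,0,-2,0,0,0,0,0]';python3 -m jog '[-2,0,0,0,0,0,-2,0,0,0,0,0]'
```

```text
clock: 7.28
position: [0.586, -0.1955, 0.1118]
ee_rot: [-0.003, 0.173, 0.985, -0.0]
contact_force: [-9.0, -0.1, 4.1]
width: 0.0001
clock: 7.52
position: [0.5878, -0.196, 0.1118]
ee_rot: [-0.003, 0.173, 0.985, 0.0]
contact_force: [-9.0, 0.4, 3.2]
width: 0.0
clock: 7.78
position: [0.5895, -0.1965, 0.1118]
ee_rot: [-0.003, 0.173, 0.985, 0.0]
contact_force: [-9.9, 0.7, 3.8]
width: 0.0003
```

```bash
python3 -m jog '[-2,0,0,0,0,0,-2,0,0,0,0,0]';python3 -m jog '[-2,0,0,0,0,0,-2,0,0,0,0,0]'
```

```text
clock: 8.02
position: [0.5902, -0.1967, 0.1117]
ee_rot: [-0.005, 0.173, 0.985, 0.0]
contact_force: [-12.3, 2.3, 5.5]
width: 0.0001
clock: 8.28
position: [0.5904, -0.1967, 0.1117]
ee_rot: [-0.007, 0.173, 0.985, 0.001]
contact_force: [-15.8, 3.2, 9.0]
width: -0.0002
```

The TCP has stopped after about 37 mm of travel while the force climbs to 16 N, so the lever is at its stop. I hold it there.

```bash
python3 -m jog '[-1,0,0,0,0,0,-1,0,0,0,0,0,-1,0,0,0,0,0,-1,0,0,0,0,0,-1,0,0,0,0,0,-1,0,0,0,0,0,-1,0,0,0,0,0,-1,0,0,0,0,0,-1,0,0,0,0,0,-1,0,0,0,0,0]'
python3 - <<'E'
from h import *
for n in("top","side"):
    d=get_image(n);f=d["frame"]
    if n=="top":f=cv2.resize(f[120:240,320:450],None,fx=5,fy=5,interpolation=2)
    if n=="side":f=cv2.resize(f[170:290,270:400],None,fx=5,fy=5,interpolation=2)
    cv2.imwrite(f"pics/{n}4.png",f[:,:,::-1])
E
python3 -m jog '[0,0,0,0,0,0,0,0,0,0,0,0,0,0,0,0,0,0,0,0,0,0,0,0,0,0,0,0,0,0,0,0,0,0,0,0,0,0,0,0,0,0,0,0,0,0,0,0]'
```

```text
clock: 9.52
position: [0.5905, -0.1967, 0.1117]
ee_rot: [-0.008, 0.173, 0.985, 0.001]
contact_force: [-17.5, 2.8, 8.9]
width: -0.0002
clock: 10.62
position: [0.5905, -0.1967, 0.1117]
ee_rot: [-0.008, 0.173, 0.985, 0.001]
contact_force: [-17.0, 4.0, 10.4]
width: -0.0002
```

View pics/side4.png

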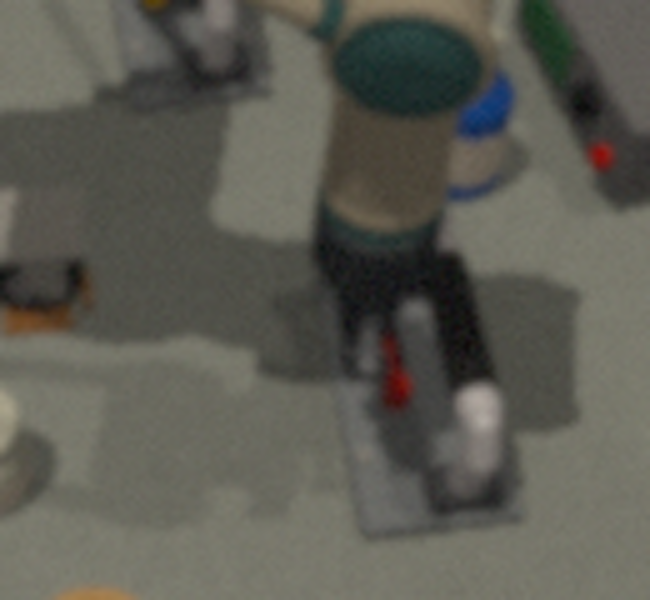

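View pics/top4.png

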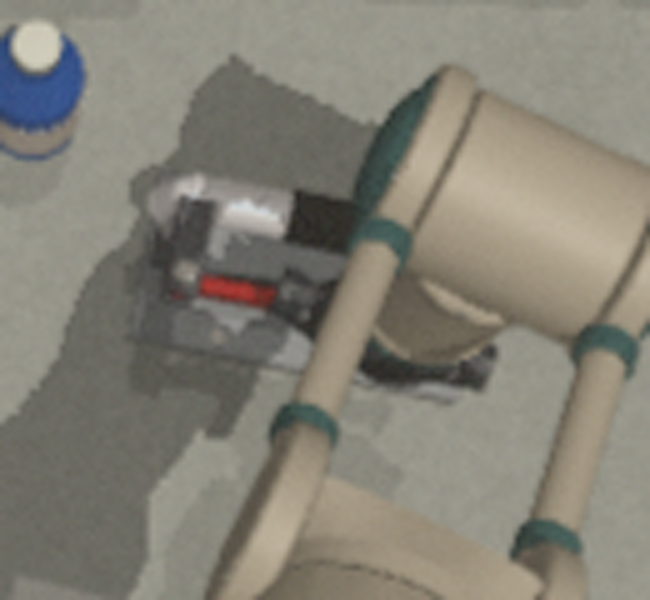

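```bash
python3 - <<'E'
from h import *
d=get_image("side")
def S(x,y): return ray(d,x/5+270-.4,y/5+170-.4,.12)
p=np.array([.6275,-.095])
a=S(318,386)[:2]-p;b=S(397,388)[:2]-p
print(a,b,np.arctan2(a[1],a[0]),np.arctan2(b[1],b[0]),np.arctan2(b[1],b[0])-np.arctan2(a[1],a[0]))
E
```

```text
[-0.07157855 -0.12418345] [-0.02435738 -0.14045542] -2.0936773488533547 -1.7425057483229875 0.3511716005303671
```

The knob has swung about 0.35 rad, so the lever is at its stop, and it has been held for over 2.5 s. Now I ease it out slowly.

```bash
python3 -m jog '[1,0,0,0,0,0,2,0,0,0,0,0,4,0,0,0,0,0,6,0,0,0,0,0,8,0,0,0,0,0,10,0,0,0,0,0,12,0,0,0,0,0,14,0,0,0,0,0,16,0,0,0,0,0,18,0,0,0,0,0]'; python3 -m jog '[2,0,0,0,0,0,4,0,0,0,0,0,6,0,0,0,0,0,8,0,0,0,0,0,10,0,0,0,0,0,12,0,0,0,0,0,14,0,0,0,0,0,16,0,0,0,0,0,18,0,0,0,0,0,20,0,0,0,0,0]'; python3 -m jog '[1,0,0,0,0,0,2,0,0,0,0,0,3,0,0,0,0,0,4,0,0,0,0,0,5,0,0,0,0,0,6,0,0,0,0,0,7,0,0,0,0,0,8,0,0,0,0,0,9,0,0,0,0,0,10,0,0,0,0,0]'
```

```text
clock: 11.92
position: [0.5779, -0.1929, 0.1118]
ee_rot: [-0.003, 0.173, 0.985, -0.0]
contact_force: [-8.0, -1.0, 1.3]
width: -0.0001
clock: 13.18
position: [0.5613, -0.1852, 0.1119]
ee_rot: [-0.0, 0.173, 0.985, 0.001]
contact_force: [-2.9, 2.5, -0.9]
width: 0.0
clock: 14.42
position: [0.5528, -0.1832, 0.1128]
ee_rot: [0.001, 0.173, 0.985, -0.001]
contact_force: [1.1, -0.9, 0.5]
width: -0.0003
```

The force has fallen to zero at the position where contact first came. I pull back clear, raise the hand and check.

```bash
python3 -m jog '[2,0,0,0,0,0,5,0,0,0,0,0,10,0,0,0,0,0,20,0,0,0,0,0,35,0,0,0,0,0,50,0,0,0,0,0,50,0,0,0,0,0]'; python3 -m jog '[0,0,-40,0,0,0,0,0,-80,0,0,0,0,0,-130,0,0,0,50,40,-130,0,0,0,100,80,-130,0,0,0,140,120,-130,0,0,0,140,120,-130,0,0,0,140,120,-130,0,0,0]'
python3 - <<'E'
from h import *
d=get_image("top");cv2.imwrite("pics/top5.png",d["frame"][:,:,::-1])
f=d["frame"].astype(int)
m=((f[...,0]>90)&(f[...,1]<60)&(f[...,2]<70)).astype(np.uint8);m[:140]=0;m[230:]=0;m[:,:335]=0;m[:,430:]=0
c=max(cv2.findContours(m,0,1)[0],key=cv2.contourArea);print(cv2.minAreaRect(c))
E
```

```text
clock: 15.3
position: [0.5033, -0.1645, 0.1123]
ee_rot: [-0.001, 0.173, 0.985, 0.0]
contact_force: [1.4, -0.6, -0.6]
width: 0.0005
clock: 16.3
position: [0.4153, -0.005, 0.2428]
ee_rot: [0.001, 0.173, 0.985, -0.0]
contact_force: [-0.6, -0.0, -0.1]
width: -0.0001
((380.9455871582031, 190.59324645996094), (49.59531021118164, 4.966729164123535), 30.256433486938477)
```

View pics/top5.png

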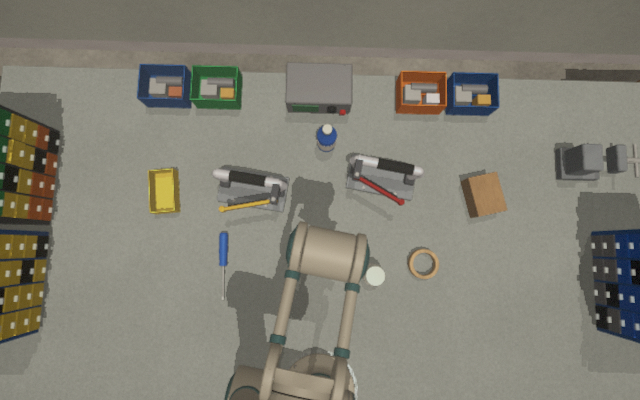

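The lever at (358,178)–(403,203) is back out. The mask angle differs by 1.3° from the start, so I compare the knob in the first and last frames.

```bash
python3 - <<'E'
from h import *
def an(f,nm):
    f=f.astype(float);w=np.clip(f[...,0]-1.3*np.maximum(f[...,1],f[...,2])-15,0,None)
    if nm=="top": r=(slice(194,210),slice(392,410))
    else: r=(slice(238,256),slice(325,345))
    ys,xs=np.mgrid[r];w=w[r];print(nm,(xs*w).sum()/w.sum(),(ys*w).sum()/w.sum(),w.sum())
for n in("top","side"):
    a=cv2.imread(f"pics/{n}0.png")[:,:,::-1];an(a,n)
    d=get_image(n)["frame"];an(d,n)
    print(cv2.phaseCorrelate(a[194:210,388:410,0].astype(float).copy(),d[194:210,388:410,0].astype(float).copy()) if n=="top" else cv2.phaseCorrelate(a[225:256,322:345,0].astype(float).copy(),d[225:256,322:345,0].astype(float).copy()))
    if n=="top": cv2.imwrite("pics/cmp.png",cv2.resize(np.hstack([a[170:210,350:410],d[170:210,350:410]])[:,:,::-1],None,fx=6,fy=6,interpolation=0))
E
```

```text
top 397.8197628458498 199.86847826086955 3036.0
top 397.772115198763 199.84095741253782 3104.2000000000003
((0.09557459402694235, -0.0034929120448303763), 0.9990750704136513)
side 333.6955063033754 243.86701911346074 1967.1999999999998
side 333.6779891990107 243.87614192701758 1981.3000000000002
((0.17339619086178537, 0.17087717370550237), 0.9743015475326163)
```

View pics/cmp.png

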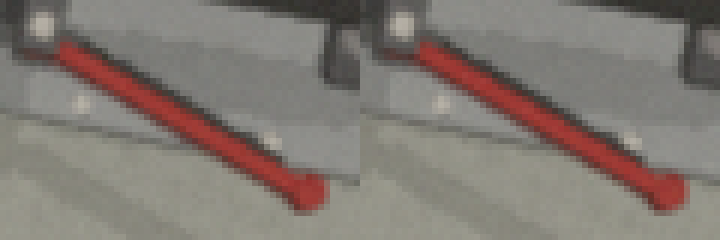

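The two crops are identical, with the knob within 0.1 px of its start in the centroid check. The lever is fully out and clear of the hand, so I hand the job in.

```bash
python3 -c "
from rig import *
print(sign_off())"
```

```text
the job is handed in; nothing more can be done
None
```

The red lever was pressed to its stop, held there, eased back out and released, and the job was handed in at about 16.5 s. No verdict was reported.

- **Press and hold:** I pushed the outer face with the sides of the shut fingers. Contact came about where predicted, and the tool stopped after about 37 mm while the force kept rising. I held it there for about 2.6 s. The measured tool force was about 16–20 N, including an upward part of about 10 N whose cause I did not track down. The knob's position in the side view gave a swing of about 0.35 rad.
- **Ease out:** I drew the lever back at no more than 16 mm/s, roughly 0.15 rad/s. The force fell to about zero at the point where contact first came, and I then moved the hand away.
- **Last checks:** The knob is within 0.1 px of its start position by centroid in both the top and side views. A rougher mask-rectangle angle differed by 1.3°, and a cruder image-shift check on the side view gave about 0.2 px. I took both as image noise, because the enlarged before and after views match. In the top view the yellow lever and most of the other objects look unmoved. The caster was hidden under the arm in that last view, so I did not check it.

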